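# Gauge the guide bushes and sort out the bad one

### The job

Before the bronze guide bushes are fitted to the furnace, check their bores: hold the plug gauge and, going along the rack from the left-hand nest to the right-hand one, try its pin gently in every bush, without forcing it - in a good bush it goes fully home to its collar, in a bad one it stops on a ledge part of the way in. Then stand the gauge back in its wooden block, fully home, and set down (do not drop) any bad bush in the steel tray, leaving the good ones seated in the rack and the other things on the bench undisturbed.

Things in the scene. Friction and masses are not known exactly. Their poses are not given: they have to be found in the camera images.
- gauge: steel plug gauge, 96 mm long, 170 g, upright in its wooden block at the start. From the lower end: pin 16 mm in diameter, 32 mm long, tip chamfer 1 mm; collar 26 mm wide, 5 mm thick; hexagonal handle, 20 mm across flats, 37 to 96 mm above the tip; hold it there. Origin: centre of the tip, z toward the handle; one pair of flats faces +x and -x, others every 60 degrees
- gauge_tip (a point): centre of the flat end of the gauge's pin; same axes as the gauge
- block_hole (a point): mouth of the gauge's hole in the top of a fixed wooden block 60 x 60 mm, 40 mm tall (foot 66 mm wide): hole 18.4 mm wide, 36 mm deep. The gauge stands in it with its collar on the block's top, tip 32 mm below this point. z up
- nest_1 (a point): centre of the floor of the left-hand nest (largest y) of a fixed grey plastic rack 64 x 196 mm, 20 mm tall, with three round nests 60 mm apart in a row, 36 mm wide, 12 mm deep, floor 8 mm above the table. A bush stands in each with 1 mm of play all round, its mouth 40 mm above this point. z up; y runs along the row to the left, x across the rack
- nest_2 (a point): centre of the floor of the middle nest of the rack, 60 mm from the left-hand one; same axes
- nest_3 (a point): centre of the floor of the right-hand nest (smallest y) of the rack; same axes
- bush_a: one of three like bronze guide bushes in the rack, order varies; any may be bad. Tube 34 mm outside, 40 mm tall, 230 to 245 g; bore 17 mm at the mouth, no real lead-in. Good: 17 mm right through. Bad: the 17 mm ends 20 mm down on an inside ledge (13.6 mm below it) that stops the pin, seen only by looking down the bore. Origin: centre of underside, z up; mouth at z = +40 mm
- bush_b: one of three like bronze guide bushes in the rack, order varies; any may be bad. Tube 34 mm outside, 40 mm tall, 230 to 245 g; bore 17 mm at the mouth, no real lead-in. Good: 17 mm right through. Bad: the 17 mm ends 20 mm down on an inside ledge (13.6 mm below it) that stops the pin, seen only by looking down the bore. Origin: centre of underside, z up; mouth at z = +40 mm
- bush_c: one of three like bronze guide bushes in the rack, order varies; any may be bad. Tube 34 mm outside, 40 mm tall, 230 to 245 g; bore 17 mm at the mouth, no real lead-in. Good: 17 mm right through. Bad: the 17 mm ends 20 mm down on an inside ledge (13.6 mm below it) that stops the pin, seen only by looking down the bore. Origin: centre of underside, z up; mouth at z = +40 mm
- tray: fixed shallow steel tray on the right, 110 mm (its x) by 130 mm (its y), walls 3 mm thick, 18 mm tall with a rolled rim to 21 mm, standing on a 4 mm glass plate. Origin: centre of the underside; its inner floor is at z = +3 mm. z up
- weighing_bottle: bystander: glass weighing bottle with lid, 37 mm wide, 48 mm tall, loose; origin under its centre
- rubber_stopper: bystander: dark rubber stopper, 31 mm wide, 26 mm tall, loose; origin under its centre
- capped_vial: bystander: small vial with a dark cap, 21 mm wide, 50 mm tall, loose; origin under its centre
- marker: bystander: felt marker lying flat, 13 x 124 x 12 mm, long axis y, loose; origin under its centre
- crucible: bystander: white porcelain crucible, 43 mm wide, 32 mm tall, loose; origin under its centre
Things that resemble listed ones, but are neither listed nor needed, are in the scene too. Leave any blue look-alike of the gauge alone.

How it is judged:
By the outcome, as a careful person would: the job done as asked, in the order asked, and still so for the second after the job is handed in, with the robot touching nothing.
It also fails if it takes over 66 s, if anything falls off the work surface, if the arm or the gripper's body presses on something with over 40 N, if the wrist force passes 120 N, or if a joint passes its speed limit or range.

### The arm

A 6-joint arm with a two-finger parallel gripper is mounted at the origin on a cart in front of the work surface, level with it; the furniture and walls round the work are solid. World frame = base frame: x ahead of the robot, y to its left, z up, the work surface at z = 0. Lengths are in mm, angles in rad, forces in N, time in s.
With the tool pointing down it reaches from about 300 to 775 mm from the base axis. Payload 14.6 kg.
Tool frame: the origin (TCP) lies at the very end of the fingers, on their centre line; the grasp point (between the pads) lies 19 mm behind it; z points along the fingers, y is the line along which they close (so a half turn about z gives the same grasp; the last joint's range is limited). The gripper opens to 94 mm and grips with 3 to 60 N. Pads are 16 mm wide; open, the fingers measure 119 mm over their backs; the gripper's body (75 mm by 177 mm) begins 78 mm behind the grasp point.
Start: joints at [-1.22, 0.3, 1.521, -0, 1.321, -0.067], TCP at [223.155, -502.684, 205.446] pointing down, gripper open.
Joint ranges: [-3.03, 3.03], [-0.79, 2.21], [0.23, 2.52], [-1.04, 4.18], [0, 3.07], [-2.55, 2.55]. Speed limits (rad/s): [2.22, 2.22, 2.57, 3.14, 3.14, 3.14].

### API

Orientations are given as [roll, pitch, yaw] about the fixed x, y, z axes, in that order (R = Rz(yaw) Ry(pitch) Rx(roll)).
In Python, from cell import manip, camera, get_calibration gives the robot as it stands. The module is installed in compiled form; this text tells all that it offers.
- The arm moves only by the tool jog_arm, never from a script. Its argument "plan" is one flat list of numbers, 6 for each row, row after row: the shift along the world's x, y, z in m, then the turn, a rotation vector about the world's x, y, z in degrees. A call has 1 to 20 rows; each row is the pose to reach, as a shift and turn from the pose commanded when the call began; what a row does not reach only later rows make up. A row lasts 1/10 s, in which the tool goes at most 50 mm and 8.59 degrees, less where a joint would pass 70% of its speed; a pose out of reach is approached as far as the arm can. A call with a gripper value outside its range is refused whole. "claw" is the finger opening in m, from 0 to 0.094, set as the call begins (left out, the last holds). The fingers move at their own pace and stop on an object; "force" is the grip in N (left out, the last holds). Time passes only in rows, so rows that repeat a pose let the fingers close. It gives the time, the measured TCP pose, the force, the opening and the grip force at its end, in the units of the state.
- manip.read_state(): the state, without advancing time (a new reading comes with each control period).
- camera(name): name is "scene" or "side" or "wrist"; returns (picture, depth): 384x512x3 uint8, red, green, blue; 384x512 float32, mm along the optical axis (not along the pixel's ray), 0 where there is no reading.
- get_calibration(name): a dict with "fx", "fy", "cx", "cy" (pixels), "origin" and "attitude" of the camera in the world. Camera axes: x right, y down, z forward; pixel columns grow to the right and rows downward; lengths in mm; the calibration is good to about 2 mm. A picture is of the moment at which its call begins: read the wrist's pose just before it. get_calibration takes no time and is no camera call; for the wrist camera it gives the pose at the moment of the call.
- manip.sign_off(): hands the job in; it is judged then, once.
The state is a dict: "clock": time; "joints": joint angles; "qd": joint speeds; "effort": joint torques, N m; "eef_pos": TCP position; "eef_rot": TCP orientation; "wrist_force": force on the tool from outside, world axes, zero at the start; "moment": the same for the moment, N m; "finger_gap": finger opening in mm; "finger_force": force on a finger pad.
Only numpy, scipy, OpenCV 4.12 (cv2) and the standard library are available. Lean on these libraries where they do the work, as an engineer would, in place of code of your own. Each camera call takes 0.05 s, during which the arm holds its last target. There are 200 camera calls.

## Working session

There is one attempt and no reset: what is moved stays moved. The work goes in short steps, Python scripts to look and compute and a tool call to move; the robot and the scene stay as the last step left them, time stands still between calls to the robot, and variables do not carry over. Pictures are saved under pics/ and viewed, at most 10 in all, crops included, and the job is handed in when it is done.

Besides the shell and the picture viewer there is one more tool, called after "Emit:" as name(argument=value, ...) on one line, values as JSON. jog_arm: Moves the arm, as the interface text tells. Its arguments: {"type":"object","properties":{"plan":{"type":"array"},"claw":{"type":"number"},"force":{"type":"number"}},"required":["plan"]}

```bash
mkdir -p pics; cat > h.py <<'E'
import numpy as np, cv2
from cell import manip, camera, get_calibration
def R(c):
    a=np.array(c["attitude"],float)
    if a.shape==(3,3): return a
    from scipy.spatial.transform import Rotation as Ro
    return (Ro.from_euler('xyz',a) if a.size==3 else Ro.from_quat(a)).as_matrix()
def snap(n):
    c=get_calibration(n); p,d=camera(n); cv2.imwrite(f'pics/{n}_{manip.read_state()["clock"]:.2f}.png',p[:,:,::-1]); np.savez(f'{n}.npz',p=p,d=d,o=c["origin"],R=R(c),k=[c[k] for k in("fx","fy","cx","cy")]); return p,d,c
def plane(n,u,v,z):
    f=np.load(n+'.npz');k=f['k'];r=f['R']@np.array([(u-k[2])/k[0],(v-k[3])/k[1],1]);return f['o']+r*(z-f['o'][2])/r[2]
def cloud(n):
    f=np.load(n+'.npz');k=f['k'];d=f['d'];v,u=np.mgrid[:384,:512]
    P=np.stack([(u-k[2])/k[0]*d,(v-k[3])/k[1]*d,d],-1)@f['R'].T+f['o'];P[d==0]=np.nan;return P
E
python3 - <<'E'
from h import *
for n in("scene","side","wrist"): p,d,c=snap(n);print(n,c)
print(manip.read_state())
E
ls pics
```

```text
scene {'fx': 411.04039861743036, 'fy': 411.04039861743036, 'cx': 254.38106761840598, 'cy': 194.76872261377662, 'origin': array([-180.75138155,  440.43869168,  847.56576074]), 'attitude': array([-2.34572262, -0.01391503, -2.08024244])}
side {'fx': 401.2432331641728, 'fy': 401.2432331641728, 'cx': 260.7753944126292, 'cy': 192.04465446396043, 'origin': array([  57.34267947, -921.32077222,  529.44792983]), 'attitude': array([-1.97718247,  0.00514814, -0.48121639])}
wrist {'fx': 339.40211003101194, 'fy': 339.40211003101194, 'cx': 257.59726422558674, 'cy': 190.04045818393325, 'origin': array([ 297.45826778, -470.60316592,  384.21293674]), 'attitude': array([ 2.85919759e+00,  1.22054393e-03, -1.15309406e+00])}
{'clock': 0.15, 'joints': array([-1.21962504e+00,  3.00355496e-01,  1.52143182e+00,  1.97238653e-05,
        1.32065837e+00, -6.65821983e-02]), 'qd': array([-0.00154654, -0.00209333, -0.00014737, -0.00236876,  0.00044593,
        0.00103816]), 'effort': array([ 9.03693253e-04, -5.31949639e+01, -3.52819991e+01,  7.08462903e-02,
        2.35799490e-02, -9.81382800e-05]), 'eef_pos': array([ 223.08604233, -502.52066117,  205.01287885]), 'eef_rot': array([-3.14074279e+00, -7.58180786e-05,  4.17748565e-01]), 'wrist_force': array([-0.0918477 , -0.26987034,  0.44767639]), 'moment': array([-0.04611754, -0.0161315 , -0.02600345]), 'finger_force': 0.0, 'finger_gap': 93.95685130562948}
scene_0.05.png
side_0.10.png
wrist_0.15.png
```

View pics/scene_0.05.png

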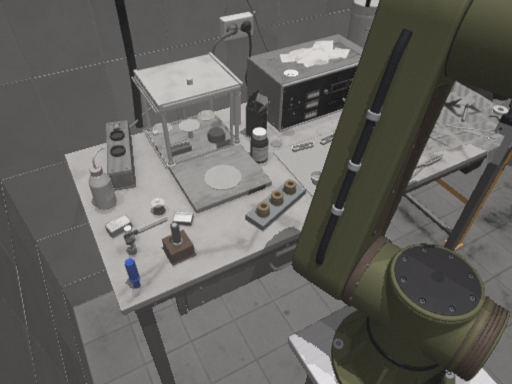

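View pics/side_0.10.png

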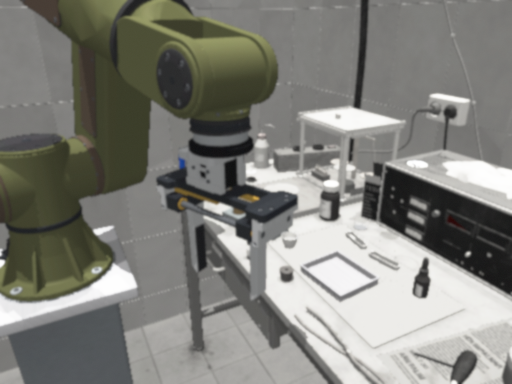

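The scene view shows the dark gauge upright in its wooden block at (177,240) and the rack bushes at (263,209), (277,198) and (290,187). The side view shows the tray at (340,275). Candidates for the gauge are the dark upright in the block at (177,240), the blue look-alike at (132,270) and the stand/clamp piece at (130,240). I choose (177,240) and check it in a crop.

```bash
python3 - <<'E'
from h import *
p=np.load('scene.npz')['p'];cv2.imwrite('pics/crop1.png',cv2.resize(p[150:300,95:315,::-1],None,fx=3.6,fy=3.6,interpolation=cv2.INTER_CUBIC))
for n,u,v,z in[("gaugetop",175,226,104),("bush",263,205,48),("bush",277,194,48),("bush",290,183,48),("blue",131,261,60)]: print(n,plane('scene',u,v,z).round())
for q in[(302,272),(339,254),(377,279),(342,300)]: print('tray',plane('side',*q,25).round())
P=cloud('scene');print(P[226,175],P[205,263],P[183,290], P[245,177])
P=cloud('side');print(P[277,340])
E
```

```text
gaugetop [474. 280. 104.]
bush [481.  31.  48.]
bush [499. -25.  48.]
bush [520. -81.  48.]
blue [460. 401.  60.]
tray [ 473. -313.   25.]
tray [ 589. -292.   25.]
tray [ 599. -409.   25.]
tray [ 490. -429.   25.]
[474.02419368 280.18825108 104.1919761 ] [487.66058846  27.11298268  39.89668693] [528.23184906 -86.92465024  38.89943689] [468.09708085 285.29204285  41.54231051]
[ 552.19827958 -345.59562376    6.22054388]
```

View pics/crop1.png

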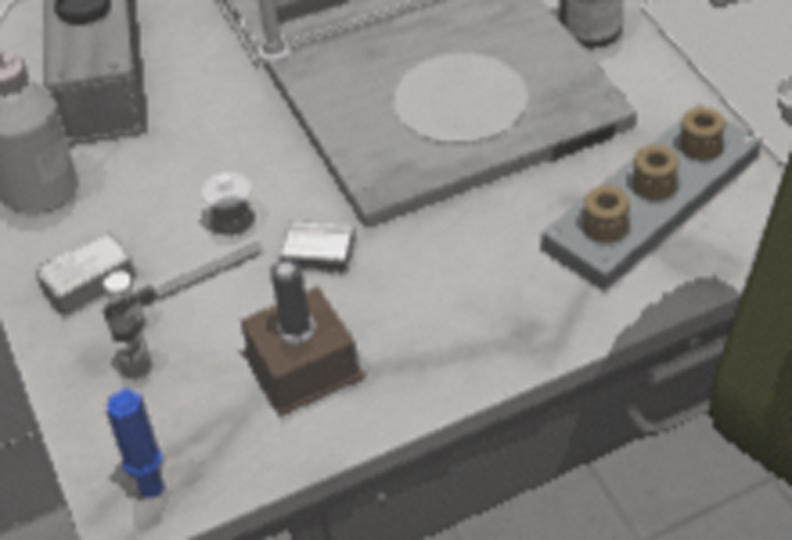

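The crop confirms the dark steel gauge with a bright collar in the brown block. The blue one is at the lower left.

```bash
python3 - <<'E'
from h import *
S=cloud('scene');
P=np.concatenate([S[:300,:300].reshape(-1,3),cloud('side')[250:,290:].reshape(-1,3),cloud('side')[150:250,305:].reshape(-1,3)])
P=P[~np.isnan(P[:,0])]
print('cols x',list(range(300,850,50)))
for y in range(450,-500,-50):
    print(y,[int(np.max(q)) if len(q:=P[(abs(P[:,1]-y)<25)&(abs(P[:,0]-x)<25),2])>2 else -99 for x in range(300,850,50)])
E
```

```text
cols x [300, 350, 400, 450, 500, 550, 600, 650, 700, 750, 800]
450 [-99, -99, 4, 4, 4, 5, 4, 4, 4, 82, 4]
400 [-99, -99, 99, 100, 51, 54, 55, 25, 101, 170, -99]
350 [-99, -99, 4, 5, 5, 53, 51, 26, 27, 171, 163]
300 [-99, -99, 4, 109, 108, 4, 40, 50, 4, 73, 73]
250 [-99, -99, 5, 104, 107, 19, 39, 50, 5, 5, 4]
200 [-99, -99, 4, 4, 5, 26, 27, 27, 27, 248, 248]
150 [-99, -99, 6, 5, 5, 24, 29, 43, 29, 236, 245]
100 [-99, -99, 5, 4, 22, 25, 44, 44, 42, 238, 246]
50 [-99, -91, 4, 50, 51, 26, 42, 43, 44, 237, 246]
0 [-99, -92, 4, 50, 51, 26, 28, 41, 28, 238, 246]
-50 [-99, -99, 4, 21, 51, 50, 28, 27, 109, 243, 248]
-100 [-99, -99, -99, 3, 51, 50, 5, 6, 109, 109, 113]
-150 [-99, -99, -99, -99, -99, 7, 7, 8, 8, 14, 140]
-200 [-99, -99, -99, -99, 5, 5, 6, 15, 17, 13, 198]
-250 [-99, -99, -99, -99, 6, 5, 23, 16, 16, 4, 202]
-300 [-99, -99, -99, 26, 25, 25, 25, 17, 16, 2, 203]
-350 [-99, -99, 1, 2, 24, 8, 25, 16, 16, 2, 195]
-400 [-99, -99, 11, 13, 25, 25, 26, 14, 16, 132, 203]
-450 [-99, -99, 7, 13, 5, 5, 6, 93, 5, 1, 194]
```

Emit:
jog_arm(plan=[0.04,0.05,0.02,0,0,0,0.06,0.1,0.03,0,0,0,0.09,0.15,0.03,0,0,0,0.12,0.2,0.03,0,0,0,0.15,0.25,0.03,0,0,0,0.18,0.3,0.03,0,0,0,0.2,0.34,0.03,0,0,0,0.22,0.38,0.03,0,0,0,0.24,0.42,0.03,0,0,0,0.26,0.45,0.02,0,0,0,0.28,0.477,0.01,0,0,0,0.28,0.477,0.01,0,0,0,0.28,0.477,0.01,0,0,0,0.28,0.477,0.01,0,0,0])

```text
clock: 1.55
eef_pos: [502.8, -26.5, 215.5]
eef_rot: [3.142, 0.0, 0.418]
wrist_force: [-0.8, -0.5, -0.9]
finger_gap: 93.8
finger_force: 0.0
```

```bash
python3 - <<'E'
from h import *
p,d,c=snap('wrist');np.save('rack_cloud.npy',cloud('wrist'));cv2.imwrite('pics/rack.png',p[:,:,::-1])
import shutil;shutil.copy('wrist.npz','rack.npz')
hsv=cv2.cvtColor(p,cv2.COLOR_RGB2HSV)
P=cloud('wrist')
m=((P[...,2]>42)&(P[...,2]<56)).astype(np.uint8)
n,l,s,ct=cv2.connectedComponentsWithStats(m)
for i in range(1,n):
    if s[i,4]>150:
        (cn,_)=cv2.findContours((l==i).astype(np.uint8),cv2.RETR_EXTERNAL,cv2.CHAIN_APPROX_NONE)
        (u,v),r=cv2.minEnclosingCircle(max(cn,key=len));print(s[i],u,v,r,plane('wrist',u,v,48).round(1),np.nanmean(P[l==i],0).round(1))
E
```

```text
[378   0  39  31 258] 397.5 14.0 23.200315475463867 [692.4 -84.8  48. ] [686.8 -80.3  49. ]
[183 154  33  32 655] 198.71363830566406 169.80909729003906 16.433164596557617 [480.2  30.   48. ] [480.2  30.   47.8]
[240 158  32  32 638] 255.22222900390625 173.55555725097656 16.166664123535156 [500.5 -25.6  48. ] [500.3 -25.8  47.8]
[296 162  32  32 645] 311.5504150390625 177.7941131591797 16.176410675048828 [520.3 -81.7  48. ] [520.4 -81.7  47.8]
[335 280  18  17 229] 343.71795654296875 287.8589782714844 8.914036750793457 [ 417.5 -174.6   48. ] [ 417.5 -174.1   49.2]
```

View pics/rack.png

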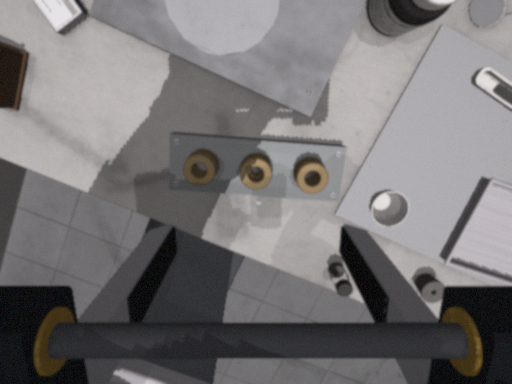

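Emit:
jog_arm(plan=[0,0.05,0.01,0,0,0,-0.01,0.1,0.02,0,0,0,-0.01,0.15,0.03,0,0,0,-0.02,0.2,0.03,0,0,0,-0.02,0.25,0.03,0,0,0,-0.03,0.29,0.02,0,0,0,-0.03,0.307,0.01,0,0,0,-0.03,0.307,0.01,0,0,0,-0.03,0.307,0.01,0,0,0,-0.03,0.307,0.01,0,0,0])

```text
clock: 2.6
eef_pos: [473.9, 279.6, 226.1]
eef_rot: [3.141, -0.001, 0.416]
wrist_force: [0.5, 0.6, 0.2]
finger_gap: 93.8
finger_force: 0.0
```

The picture shows three bushes at (199,170), (255,174) and (312,178), with the loose small things at (340,275), (428,287) and (390,207). Now I look at the gauge.

```bash
python3 - <<'E'
from h import *
p,d,c=snap('wrist');P=cloud('wrist')
import shutil;shutil.copy('wrist.npz','gauge.npz')
m=((P[...,2]>97)&(P[...,2]<112)&(abs(P[...,0]-474)<40)&(abs(P[...,1]-280)<40)).astype(np.uint8)
cn,_=cv2.findContours(m,cv2.RETR_EXTERNAL,cv2.CHAIN_APPROX_NONE);k=max(cn,key=len)
(u,v),r=cv2.minEnclosingCircle(k);print(u,v,r,plane('wrist',u,v,104),m.sum(),np.nanmean(P[m>0],0))
u,v=int(u),int(v);cv2.imwrite('pics/g.png',cv2.resize(p[v-50:v+50,u-65:u+65,::-1],None,fx=6,fy=6,interpolation=cv2.INTER_CUBIC))
b=((P[...,2]>36)&(P[...,2]<46)&(abs(P[...,0]-474)<60)&(abs(P[...,1]-280)<60)).astype(np.uint8)
cn,_=cv2.findContours(b,cv2.RETR_EXTERNAL,cv2.CHAIN_APPROX_NONE);k=max(cn,key=len);rc=cv2.minAreaRect(k);print(rc)
for q in cv2.boxPoints(rc):print(plane('wrist',*q,40))
E
```

```text
259.5 177.5 12.349188804626465 [479.97000175 279.54098995 104.        ] 425 [480.22709345 279.63523739 104.10066535]
((259.630126953125, 163.48629760742188), (55.59454345703125, 54.541175842285156), 20.556045532226562)
[447.75069099 307.98385747  40.        ]
[507.92139951 310.56353648  40.        ]
[511.45288553 250.83593683  40.        ]
[450.4288987  245.59349052  40.        ]
```

View pics/g.png

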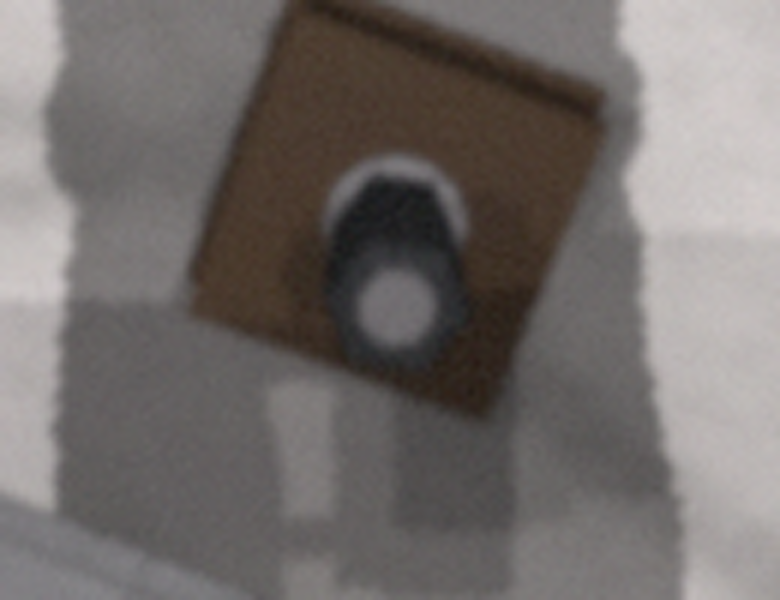

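The crop shows the hexagon's top face at crop (397,307), i.e. pixel (260,178). The collar is centred at about (260,164.5). The hexagon has corners to the left and right, so I measure its angle before turning the gripper.

```bash
python3 - <<'E'
from h import *
P=cloud('gauge')
print(plane('gauge',260.2,178.2,104),plane('gauge',259.8,164.5,45))
for z0 in(98,101,102.5):
    Q=P[(P[...,2]>z0)&(P[...,2]<112)&(abs(P[...,0]-480)<25)&(abs(P[...,1]-280)<25)][:,:2]
    a=np.radians(np.arange(0,180,5));w=[np.ptp(Q@[np.cos(t),np.sin(t)]) for t in a]
    print(z0,len(Q),dict(zip(range(0,180,5),np.round(w,1))))
    # 6-fold second-order: outline harmonic
    H,_=cv2.findContours(((P[...,2]>z0)&(P[...,2]<112)&(abs(P[...,0]-480)<25)&(abs(P[...,1]-280)<25)).astype(np.uint8),0,1)
    k=max(H,key=len).reshape(-1,2).astype(np.float32);X=np.array([plane('gauge',*q,104)[:2] for q in k])
    M=cv2.moments(k[:,None]);c=plane('gauge',M['m10']/M['m00'],M['m01']/M['m00'],104)[:2]
    d=X-c;r=np.hypot(*d.T);th=np.arctan2(d[:,1],d[:,0]);s=np.sum((r-r.mean())*np.exp(6j*th));print(c,'corner deg mod60',np.degrees(np.angle(s))/6,abs(s)/len(k))
E
```

```text
[479.62532648 278.68739793 104.        ] [480.00606464 278.85770221  45.        ]
98 420 {0: np.float64(21.6), 5: np.float64(21.1), 10: np.float64(20.5), 15: np.float64(20.3), 20: np.float64(20.9), 25: np.float64(21.5), 30: np.float64(22.1), 35: np.float64(22.5), 40: np.float64(22.7), 45: np.float64(22.8), 50: np.float64(22.7), 55: np.float64(22.5), 60: np.float64(22.1), 65: np.float64(21.6), 70: np.float64(21.0), 75: np.float64(20.2), 80: np.float64(20.5), 85: np.float64(21.0), 90: np.float64(21.2), 95: np.float64(21.5), 100: np.float64(21.6), 105: np.float64(21.6), 110: np.float64(21.4), 115: np.float64(21.2), 120: np.float64(21.1), 125: np.float64(20.9), 130: np.float64(20.5), 135: np.float64(20.0), 140: np.float64(20.4), 145: np.float64(20.9), 150: np.float64(21.5), 155: np.float64(21.9), 160: np.float64(22.2), 165: np.float64(22.3), 170: np.float64(22.3), 175: np.float64(22.0)}
[480.15108514 279.58771841] corner deg mod60 -15.29909585544418 0.27690320743033714
101 405 {0: np.float64(21.6), 5: np.float64(21.1), 10: np.float64(20.5), 15: np.float64(20.3), 20: np.float64(20.9), 25:
[... 978 characters left out ...]
(22.1), 45: np.float64(22.2), 50: np.float64(22.1), 55: np.float64(21.9), 60: np.float64(21.6), 65: np.float64(21.1), 70: np.float64(20.5), 75: np.float64(20.0), 80: np.float64(20.5), 85: np.float64(21.0), 90: np.float64(21.2), 95: np.float64(21.5), 100: np.float64(21.6), 105: np.float64(21.6), 110: np.float64(21.4), 115: np.float64(21.1), 120: np.float64(21.0), 125: np.float64(20.7), 130: np.float64(20.3), 135: np.float64(19.8), 140: np.float64(20.2), 145: np.float64(20.8), 150: np.float64(21.3), 155: np.float64(21.6), 160: np.float64(21.9), 165: np.float64(22.0), 170: np.float64(22.0), 175: np.float64(21.8)}
[479.75216306 279.34998801] corner deg mod60 -14.235919547423515 0.311365176432491
```

```bash
python3 - <<'E'
from h import *
s=manip.read_state();print(s['clock'],s['eef_pos'],s['eef_rot'],s['joints'].round(2))
E
```

```text
2.65 [473.87321336 279.81266315 226.1665363 ] [ 3.14148158e+00 -1.02821259e-03  4.15691092e-01] [ 0.47  0.28  1.49 -0.    1.36  1.62]
```

Emit:
jog_arm(plan=[0.003,-0.001,-0.02,0,0,7,0.0065,-0.002,-0.05,0,0,14,0.0065,-0.002,-0.08,0,0,21,0.0065,-0.002,-0.1,0,0,21,0.0065,-0.002,-0.1,0,0,21,0.0065,-0.002,-0.1,0,0,21], claw=0.05)

```text
clock: 3.25
eef_pos: [480.3, 278.8, 126.5]
eef_rot: [3.141, -0.001, 0.783]
wrist_force: [0.7, -1.2, 0.2]
finger_gap: 50.9
finger_force: 0.0
```

Emit:
jog_arm(plan=[-0.0005,0.0005,-0.03,0,0,0,-0.0005,0.0005,-0.055,0,0,0,-0.0005,0.0005,-0.066,0,0,0,-0.0005,0.0005,-0.066,0,0,0,-0.0005,0.0005,-0.066,0,0,0])

```text
clock: 3.75
eef_pos: [479.9, 280.1, 61.0]
eef_rot: [3.141, -0.002, 0.784]
wrist_force: [-0.1, 0.5, 0.3]
finger_gap: 49.7
finger_force: 0.0
```

Emit:
jog_arm(plan=[0,0,0,0,0,0,0,0,0,0,0,0,0,0,0,0,0,0,0,0,0,0,0,0,0,0,0,0,0,0,0,0,0,0,0,0,0,0,0,0,0,0], claw=0.015, force=35)

```text
clock: 4.45
eef_pos: [479.3, 279.9, 59.7]
eef_rot: [3.141, -0.0, 0.784]
wrist_force: [-1.1, -0.1, 4.1]
finger_gap: 20.0
finger_force: 35.0
```

Emit:
jog_arm(plan=[0,0,0.02,0,0,0,0,0,0.05,0,0,0,0,-0.02,0.08,0,0,0,0,-0.06,0.09,0,0,0,0,-0.1,0.09,0,0,0,-0.005,-0.145,0.09,0,0,0,-0.01,-0.19,0.08,0,0,0,-0.015,-0.23,0.065,0,0,0,-0.017,-0.255,0.055,0,0,0,-0.017,-0.268,0.052,0,0,0,-0.017,-0.268,0.052,0,0,0,-0.017,-0.268,0.052,0,0,0,-0.017,-0.268,0.052,0,0,0])

```text
clock: 5.75
eef_pos: [462.5, 12.8, 111.8]
eef_rot: [3.141, -0.0, 0.786]
wrist_force: [-0.2, 0.4, -1.3]
finger_gap: 19.8
finger_force: 35.0
```

```bash
python3 - <<'E'
from h import *
p,d,c=snap('wrist');print(manip.read_state()['eef_pos'],manip.read_state()['finger_gap'])
P=cloud('wrist');Q=P[(abs(P[...,0]-480)<40)&(abs(P[...,1]-30)<40)]
cv2.imwrite('pics/h1.png',cv2.resize(p[120:384,80:430,::-1],None,fx=2.2,fy=2.2,interpolation=cv2.INTER_CUBIC))
E
```

```text
[462.4246185   12.80167922 111.76755142] 19.685216132126502
```

View pics/h1.png

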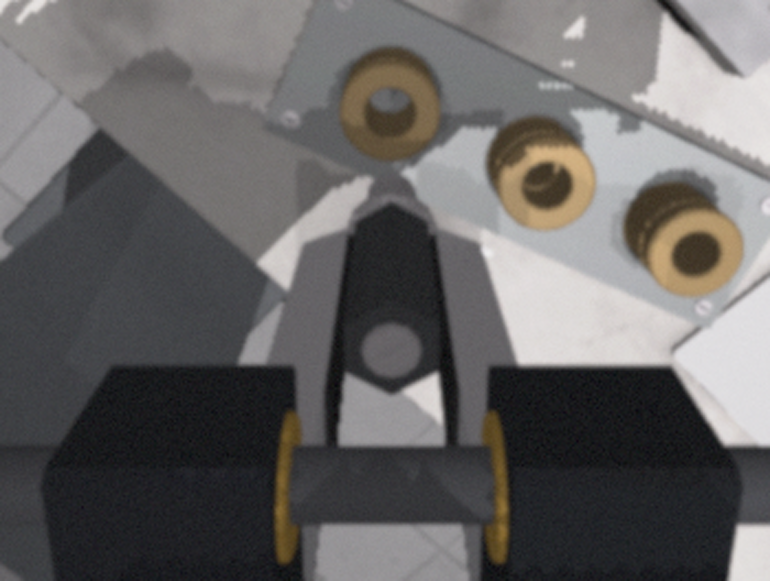

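The crop shows the held gauge with its top at (391,350), pin tip near (391,185), and bush mouths at (391,103), (545,182) and (695,252). I measure the mouths and check the bias against the gauge's own known position.

```bash
cat > bush.py <<'E'
from h import *
def mouths(n):
    f=np.load(n+'.npz');p=f['p'];P=cloud(n);hsv=cv2.cvtColor(p,cv2.COLOR_RGB2HSV)
    m=((P[...,2]>44.5)&(P[...,2]<54)&(hsv[...,1]>70)&(hsv[...,2]>60)&(P[...,1]<70)&(P[...,0]<560)).astype(np.uint8)
    cn,_=cv2.findContours(m,cv2.RETR_EXTERNAL,cv2.CHAIN_APPROX_NONE);o=[]
    for k in cn:
        if cv2.contourArea(k)<300: continue
        h=cv2.convexHull(k).reshape(-1,2).astype(float)
        X=np.array([plane(n,*q,48)[:2] for q in h]).astype(np.float32)
        (c,r)=cv2.minEnclosingCircle(X)
        A=np.c_[2*X,np.ones(len(X))];s=np.linalg.lstsq(A,(X**2).sum(1),rcond=None)[0]
        z=np.nan;o.append(s[:2]);print('mouth',np.round(c,1),round(r,1),'fit',s[:2].round(1),round(np.sqrt(s[2]+s[:2]@s[:2]),1))
    return o
E
python3 - <<'E'
from bush import *
mouths('wrist');print('rackview');mouths('rack')
print('top seen',plane('wrist',257.7,279.1,156),'cmd 462.155 11.816')
g=np.load('wrist.npz');p=g['p'];P=cloud('wrist')
q=(P[...,2]>150)&(P[...,2]<162)&(abs(P[...,0]-462)<30)&(abs(P[...,1]-12)<30);print(q.sum(),np.nanmean(P[q],0))
E
```

```text
mouth [520.  -80.6] 17.2 fit [520.2 -80.7] 16.8
mouth [500.3 -24.8] 16.9 fit [500.4 -24.9] 16.6
mouth [480.3  30.6] 16.7 fit [480.3  30.6] 16.5
rackview
mouth [520.6 -81.6] 16.7 fit [520.8 -81.7] 16.4
mouth [500.9 -25.6] 16.5 fit [500.9 -25.7] 16.3
mouth [480.5  29.8] 16.8 fit [480.6  29.7] 16.5
top seen [462.85230488  12.22046615 156.        ] cmd 462.155 11.816
2516 [465.50556425  14.96804893 156.17183727]
```

Emit:
jog_arm(plan=[0.0177,0.0185,0,0,0,0,0.0177,0.0185,0,0,0,0,0.0177,0.0185,-0.008,0,0,0,0.0177,0.0185,-0.01,0,0,0,0.0177,0.0185,-0.012,0,0,0,0.0177,0.0185,-0.0135,0,0,0,0.0177,0.0185,-0.0135,0,0,0])

```text
clock: 6.5
eef_pos: [479.7, 30.1, 97.8]
eef_rot: [-3.141, 0.0, 0.784]
wrist_force: [0.0, -0.4, -1.1]
finger_gap: 20.3
finger_force: 35.0
```

Emit:
jog_arm(plan=[0,0,-0.001,0,0,0,0,0,-0.002,0,0,0,0,0,-0.003,0,0,0,0,0,-0.003,0,0,0])

```text
clock: 6.9
eef_pos: [479.8, 30.3, 94.8]
eef_rot: [-3.142, 0.0, 0.784]
wrist_force: [-0.1, -0.0, -1.0]
finger_gap: 19.9
finger_force: 35.0
```

Emit:
jog_arm(plan=[0,0,-0.004,0,0,0,0,0,-0.008,0,0,0,0,0,-0.012,0,0,0,0,0,-0.014,0,0,0,0,0,-0.0155,0,0,0,0,0,-0.0165,0,0,0,0,0,-0.0175,0,0,0,0,0,-0.0175,0,0,0])

```text
clock: 7.7
eef_pos: [479.8, 30.3, 77.4]
eef_rot: [-3.142, 0.0, 0.784]
wrist_force: [-0.3, -0.1, -1.9]
finger_gap: 19.8
finger_force: 35.0
```

Emit:
jog_arm(plan=[0,0,-0.004,0,0,0,0,0,-0.007,0,0,0,0,0,-0.0085,0,0,0,0,0,-0.0092,0,0,0,0,0,-0.0098,0,0,0,0,0,-0.0103,0,0,0,0,0,-0.0103,0,0,0])

```text
clock: 8.4
eef_pos: [480.0, 30.3, 67.6]
eef_rot: [3.141, -0.0, 0.784]
wrist_force: [-2.7, 0.8, 5.8]
finger_gap: 19.5
finger_force: 35.0
```

Emit:
jog_arm(plan=[0,0,0.01,0,0,0,0,0,0.025,0,0,0,0,0,0.042,0,0,0,0,0,0.046,0,0,0,0.0065,-0.018,0.046,0,0,0,0.0135,-0.037,0.046,0,0,0,0.0202,-0.0555,0.046,0,0,0,0.0202,-0.0555,0.046,0,0,0,0.0202,-0.0555,0.036,0,0,0,0.0202,-0.0555,0.0335,0,0,0,0.0202,-0.0555,0.032,0,0,0,0.0202,-0.0555,0.031,0,0,0,0.0202,-0.0555,0.03,0,0,0,0.0202,-0.0555,0.03,0,0,0])

```text
clock: 9.8
eef_pos: [500.0, -25.0, 97.1]
eef_rot: [-3.142, -0.0, 0.785]
wrist_force: [-1.6, 0.3, -1.7]
finger_gap: 20.1
finger_force: 35.0
```

Emit:
jog_arm(plan=[0,0,-0.001,0,0,0,0,0,-0.002,0,0,0,0,0,-0.003,0,0,0,0,0,-0.004,0,0,0,0,0,-0.004,0,0,0])

```text
clock: 10.3
eef_pos: [500.0, -25.2, 93.0]
eef_rot: [-3.141, 0.0, 0.784]
wrist_force: [-0.2, -0.3, -2.2]
finger_gap: 19.7
finger_force: 35.0
```

Emit:
jog_arm(plan=[0,0,-0.004,0,0,0,0,0,-0.008,0,0,0,0,0,-0.011,0,0,0,0,0,-0.0125,0,0,0,0,0,-0.0134,0,0,0,0,0,-0.014,0,0,0,0,0,-0.0144,0,0,0,0,0,-0.0144,0,0,0])

```text
clock: 11.1
eef_pos: [500.2, -25.2, 79.3]
eef_rot: [3.141, -0.0, 0.784]
wrist_force: [-2.1, -0.1, 4.9]
finger_gap: 19.9
finger_force: 35.0
```

Emit:
jog_arm(plan=[0,0,0.01,0,0,0,0,0,0.025,0,0,0,0,0,0.0344,0,0,0,0,0,0.0344,0,0,0,0.0065,-0.018,0.0344,0,0,0,0.0135,-0.037,0.0344,0,0,0,0.0198,-0.0559,0.0344,0,0,0,0.0198,-0.0559,0.0344,0,0,0,0.0198,-0.0559,0.0245,0,0,0,0.0198,-0.0559,0.022,0,0,0,0.0198,-0.0559,0.0205,0,0,0,0.0198,-0.0559,0.0195,0,0,0,0.0198,-0.0559,0.0185,0,0,0,0.0198,-0.0559,0.0185,0,0,0])

```text
clock: 12.5
eef_pos: [519.8, -81.0, 97.1]
eef_rot: [3.142, -0.0, 0.784]
wrist_force: [0.7, -0.4, -1.4]
finger_gap: 20.0
finger_force: 35.0
```

Emit:
jog_arm(plan=[0,0,-0.001,0,0,0,0,0,-0.002,0,0,0,0,0,-0.003,0,0,0,0,0,-0.003,0,0,0])

```text
clock: 12.9
eef_pos: [519.8, -81.1, 94.1]
eef_rot: [-3.141, 0.0, 0.784]
wrist_force: [-0.7, -0.8, -2.2]
finger_gap: 19.7
finger_force: 35.0
```

Emit:
jog_arm(plan=[0,0,-0.004,0,0,0,0,0,-0.008,0,0,0,0,0,-0.012,0,0,0,0,0,-0.0135,0,0,0,0,0,-0.0145,0,0,0,0,0,-0.0151,0,0,0,0,0,-0.0156,0,0,0,0,0,-0.0156,0,0,0])

```text
clock: 13.7
eef_pos: [519.9, -81.1, 78.7]
eef_rot: [3.142, -0.0, 0.784]
wrist_force: [0.4, -1.2, -1.8]
finger_gap: 20.0
finger_force: 35.0
```

Emit:
jog_arm(plan=[0,0,-0.001,0,0,0,0,0,-0.002,0,0,0,0,0,-0.002,0,0,0])

```text
clock: 14.0
eef_pos: [519.9, -81.1, 76.5]
eef_rot: [-3.142, 0.0, 0.784]
wrist_force: [1.6, -1.3, -2.8]
finger_gap: 19.8
finger_force: 35.0
```

Emit:
jog_arm(plan=[0,0,-0.003,0,0,0,0,0,-0.006,0,0,0,0,0,-0.0078,0,0,0,0,0,-0.0085,0,0,0,0,0,-0.0091,0,0,0,0,0,-0.0095,0,0,0,0,0,-0.0095,0,0,0])

```text
clock: 14.7
eef_pos: [519.9, -81.1, 67.7]
eef_rot: [3.141, -0.0, 0.784]
wrist_force: [-1.9, -1.5, 5.5]
finger_gap: 19.8
finger_force: 35.0
```

Emit:
jog_arm(plan=[0,0,0.01,0,0,0,0,0,0.03,0,0,0,0,0,0.06,0,0,0,0,0.01,0.085,0,0,0,-0.004,0.04,0.09,0,0,0,-0.009,0.08,0.09,0,0,0,-0.014,0.125,0.09,0,0,0,-0.019,0.17,0.09,0,0,0,-0.024,0.215,0.09,0,0,0,-0.029,0.26,0.09,0,0,0,-0.034,0.3,0.085,0,0,0,-0.038,0.335,0.07,0,0,0,-0.0407,0.355,0.055,0,0,0,-0.0407,0.3609,0.045,0,0,0,-0.0407,0.3609,0.04,0,0,0,-0.0407,0.3609,0.04,0,0,0,-0.0407,0.3609,0.032,0,0,0,-0.0407,0.3609,0.028,0,0,0,-0.0407,0.3609,0.026,0,0,0,-0.0407,0.3609,0.026,0,0,0])

```text
clock: 16.7
eef_pos: [479.2, 279.5, 93.0]
eef_rot: [-3.141, 0.0, 0.784]
wrist_force: [0.0, 0.2, -1.4]
finger_gap: 19.6
finger_force: 35.0
```

Emit:
jog_arm(plan=[0,0,-0.002,0,0,0,0,0,-0.004,0,0,0,0,0,-0.005,0,0,0,0,0,-0.005,0,0,0])

```text
clock: 17.1
eef_pos: [479.1, 279.8, 88.0]
eef_rot: [-3.142, 0.0, 0.784]
wrist_force: [0.0, 0.0, -2.5]
finger_gap: 19.5
finger_force: 35.0
```

Emit:
jog_arm(plan=[0,0,-0.005,0,0,0,0,0,-0.012,0,0,0,0,0,-0.019,0,0,0,0,0,-0.024,0,0,0,0,0,-0.0265,0,0,0,0,0,-0.0275,0,0,0,0,0,-0.0283,0,0,0,0,0,-0.0286,0,0,0,0,0,-0.0286,0,0,0])

```text
clock: 18.0
eef_pos: [479.2, 279.9, 59.7]
eef_rot: [3.142, -0.0, 0.784]
wrist_force: [-0.7, -0.6, -2.2]
finger_gap: 19.6
finger_force: 35.0
```

Emit:
jog_arm(plan=[0,0,-0.0004,0,0,0,0,0,-0.0008,0,0,0,0,0,-0.0008,0,0,0])

```text
clock: 18.3
eef_pos: [479.3, 279.9, 59.7]
eef_rot: [3.141, -0.001, 0.784]
wrist_force: [-4.7, -1.1, 9.0]
finger_gap: 19.7
finger_force: 35.0
```

Emit:
jog_arm(plan=[0,0,0.0004,0,0,0,0,0,0.0004,0,0,0])

```text
clock: 18.5
eef_pos: [479.3, 279.9, 59.7]
eef_rot: [3.141, -0.001, 0.784]
wrist_force: [-3.0, -1.1, 6.1]
finger_gap: 19.5
finger_force: 35.0
```

Emit:
jog_arm(plan=[0,0,0,0,0,0,0,0,0,0,0,0,0,0,0,0,0,0,0,0,0,0,0,0,0,0,0,0,0,0], claw=0.05)

```text
clock: 19.0
eef_pos: [479.1, 279.8, 59.1]
eef_rot: [-3.142, 0.0, 0.784]
wrist_force: [0.5, 0.6, -0.0]
finger_gap: 49.6
finger_force: 0.0
```

Emit:
jog_arm(plan=[0,0,0.03,0,0,0,0,0,0.07,0,0,0,0,0,0.12,0,0,0,0,0,0.16,0,0,0,0,0,0.16,0,0,0])

```text
clock: 19.5
eef_pos: [480.8, 280.7, 225.0]
eef_rot: [3.139, -0.009, 0.784]
wrist_force: [0.5, 0.9, -0.4]
finger_gap: 49.7
finger_force: 0.0
```

```bash
python3 - <<'E'
from h import *
p,d,c=snap('wrist');P=cloud('wrist')
m=(abs(P[...,0]-479.5)<25)&(abs(P[...,1]-279.5)<25)
t=m&(P[...,2]>90);print(t.sum(),np.nanmean(P[t&(P[...,2]>101)],0),np.nanpercentile(P[t][:,2],[50,95]))
E
```

```text
6807 [487.80379566 288.27068915 297.19300617] [319.41596718 340.66283029]
```

Emit:
jog_arm(plan=[0.002,-0.03,0,0,0,8,0.004,-0.07,0,0,0,16,0.007,-0.11,0,0,0,24,0.01,-0.15,-0.01,0,0,32,0.013,-0.19,-0.02,0,0,40,0.016,-0.23,-0.04,0,0,48,0.019,-0.27,-0.06,0,0,56,0.0209,-0.295,-0.08,0,0,64,0.0209,-0.3052,-0.1,0,0,64.8,0.0209,-0.3052,-0.115,0,0,64.8,0.0209,-0.3052,-0.12,0,0,64.8,0.0209,-0.3052,-0.12,0,0,64.8], claw=0.06)

```text
clock: 20.75
eef_pos: [499.4, -25.2, 98.1]
eef_rot: [-3.14, -0.001, 1.915]
wrist_force: [0.1, 0.2, 0.7]
finger_gap: 60.0
finger_force: 0.0
```

```bash
python3 - <<'E'
from h import *
P=cloud('wrist');m=(abs(P[...,0]-479.5)<20)&(abs(P[...,1]-279.5)<20)&(P[...,2]>95)&(P[...,2]<130)
print(m.sum(),np.nanmean(P[m],0),np.nanpercentile(P[m][:,2],[5,50,95]))
E
```

```text
439 [480.17476056 280.16335635 103.84299876] [ 98.86021281 104.24092459 105.98347293]
```

Emit:
jog_arm(plan=[0,0,-0.03,0,0,0,0,0,-0.055,0,0,0,0,0,-0.068,0,0,0,0,0,-0.0745,0,0,0,0,0,-0.0745,0,0,0,0,0,-0.0745,0,0,0])

```text
clock: 21.35
eef_pos: [500.6, -25.4, 25.6]
eef_rot: [3.14, 0.001, 1.915]
wrist_force: [-0.0, -0.1, 0.3]
finger_gap: 59.8
finger_force: 0.0
```

Emit:
jog_arm(plan=[0,0,0,0,0,0,0,0,0,0,0,0,0,0,0,0,0,0,0,0,0,0,0,0,0,0,0,0,0,0,0,0,0,0,0,0,0,0,0,0,0,0], claw=0.028, force=30)

```text
clock: 22.05
eef_pos: [500.2, -25.4, 24.9]
eef_rot: [3.141, 0.0, 1.915]
wrist_force: [-0.5, 0.0, 5.5]
finger_gap: 33.3
finger_force: 30.0
```

Emit:
jog_arm(plan=[0,0,0.003,0,0,0,0,0,0.012,0,0,0,0,0,0.035,0,0,0,0,0,0.07,0,0,0,0.002,-0.02,0.1,0,0,0,0.006,-0.06,0.105,0,0,0,0.01,-0.1,0.105,0,0,0,0.015,-0.145,0.105,0,0,0,0.02,-0.19,0.105,0,0,0,0.026,-0.235,0.105,0,0,0,0.031,-0.275,0.105,0,0,0,0.036,-0.305,0.105,0,0,0,0.036,-0.313,0.105,0,0,0,0.036,-0.313,0.105,0,0,0,0.036,-0.313,0.105,0,0,0])

```text
clock: 23.55
eef_pos: [535.9, -337.4, 129.7]
eef_rot: [-3.141, -0.001, 1.916]
wrist_force: [0.6, 0.4, -2.6]
finger_gap: 33.5
finger_force: 30.0
```

```bash
python3 - <<'E'
from h import *
p,d,c=snap('wrist');s=manip.read_state();print(s['eef_pos'],s['finger_gap'])
P=cloud('wrist');m=((P[...,2]>19)&(P[...,2]<30)&(abs(P[...,0]-540)<110)&(abs(P[...,1]+360)<110))
rc=cv2.minAreaRect(P[m][:,:2].astype(np.float32));print(m.sum(),rc)
cv2.imwrite('pics/tray.png',p[:,:,::-1])
E
```

```text
[ 536.08630593 -337.13855256  129.83484143] 33.47485525370071
3700 ((520.7328491210938, -342.0527038574219), (169.3366241455078, 144.3395538330078), 4.444802284240723)
```

View pics/tray.png

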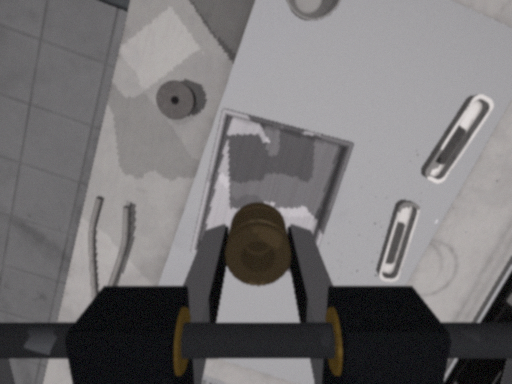

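The picture shows the tray's far corners at (225,110) and (353,145), with the bush held at (258,245).

```bash
python3 - <<'E'
from h import *
a=plane('wrist',225,110,25)[:2];b=plane('wrist',353,145,25)[:2]
print(a,b,np.linalg.norm(b-a),plane('wrist',195,245,25),plane('wrist',318,235,25))
u=(b-a)/np.linalg.norm(b-a);n=np.array([u[1],-u[0]]);print('yaw',np.degrees(np.arctan2(u[1],u[0])),'centre',(a+b)/2+65*n)
E
```

```text
[ 488.14325992 -284.20256408] [ 598.10806819 -275.08203945] 110.34238998559302 [ 499.96909337 -407.67550319   25.        ] [ 601.89580029 -360.50260944   25.        ]
yaw 4.74128252100618 centre [ 548.49834178 -344.41987763]
```

Emit:
jog_arm(plan=[0.006,-0.003,-0.01,0,0,-7.5,0.0124,-0.0062,-0.03,0,0,-15,0.0124,-0.0062,-0.06,0,0,-15,0.0124,-0.0062,-0.085,0,0,-15,0.0124,-0.0062,-0.097,0,0,-15,0.0124,-0.0062,-0.102,0,0,-15,0.0124,-0.0062,-0.104,0,0,-15,0.0124,-0.0062,-0.105,0,0,-15,0.0124,-0.0062,-0.105,0,0,-15])

```text
clock: 24.5
eef_pos: [548.8, -344.8, 25.7]
eef_rot: [3.141, 0.001, 1.654]
wrist_force: [-0.3, 0.6, -2.2]
finger_gap: 33.4
finger_force: 30.0
```

Emit:
jog_arm(plan=[0,0,-0.0004,0,0,0,0,0,-0.0008,0,0,0,0,0,-0.001,0,0,0,0,0,-0.001,0,0,0])

```text
clock: 24.9
eef_pos: [548.6, -344.7, 24.0]
eef_rot: [3.141, 0.0, 1.653]
wrist_force: [-1.2, 0.6, 0.7]
finger_gap: 33.5
finger_force: 30.0
```

Emit:
jog_arm(plan=[0,0,-0.0003,0,0,0,0,0,-0.0003,0,0,0])

```text
clock: 25.1
eef_pos: [548.6, -344.7, 24.0]
eef_rot: [3.141, 0.0, 1.653]
wrist_force: [-2.8, 1.1, 4.8]
finger_gap: 33.8
finger_force: 30.0
```

Emit:
jog_arm(plan=[0,0,0,0,0,0,0,0,0,0,0,0,0,0,0,0,0,0,0,0,0,0,0,0,0,0,0,0,0,0], claw=0.05)

```text
clock: 25.6
eef_pos: [548.4, -344.6, 23.2]
eef_rot: [-3.141, -0.0, 1.654]
wrist_force: [-0.5, 0.3, 0.4]
finger_gap: 49.9
finger_force: 0.0
```

Emit:
jog_arm(plan=[0,0,0.01,0,0,0,0,0,0.04,0,0,0,0,0,0.08,0,0,0,0,0,0.12,0,0,0,0,0,0.15,0,0,0,0,-0.03,0.18,0,0,0,0,-0.07,0.18,0,0,0,0,-0.07,0.18,0,0,0,0,-0.07,0.18,0,0,0])

```text
clock: 26.5
eef_pos: [548.1, -414.9, 203.3]
eef_rot: [-3.141, -0.0, 1.652]
wrist_force: [-1.1, 0.7, 0.7]
finger_gap: 50.0
finger_force: 0.0
```

```bash
python3 - <<'E'
from h import *
p1,*_=snap('wrist');p2,*_=snap('scene')
cv2.imwrite('pics/end.png',np.hstack([cv2.resize(p1,(400,300)),cv2.resize(p2[150:315,95:315],(400,300))])[:,:,::-1])
E
```

```text
(no output)
```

View pics/end.png

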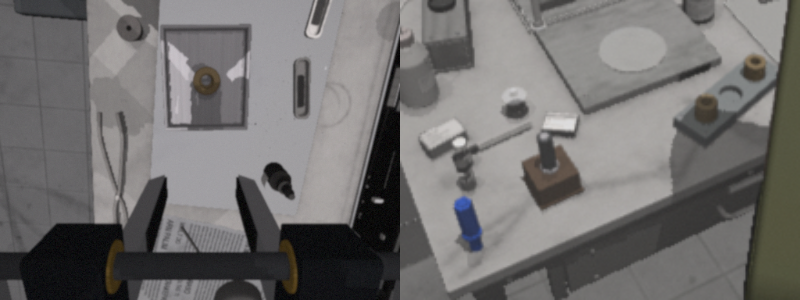

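The bad bush stands in the tray at (207,80). The gauge is home in its block at (548,155), and the two good bushes are seated at (706,107) and (755,66).

```bash
python3 -c "
from cell import manip;print(manip.sign_off())"
```

```text
the job is handed in; nothing more can be done
None
```

All three bushes were gauged left to right: only the middle one was bad (pin stopped on a ledge about 20 mm down). It now stands in the steel tray, the two good bushes are seated in the rack, and the gauge is fully home in its block; the job was handed in at about 27 s.

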